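Close a squeegee clamp on a new blade and hold it shut for the screws

TASK

Fit the new green blade into the squeegee clamp: lay it flat and centred on the bed of the handle half, its long edge up against the two dowels, on the side away from the wooden handle. Then set the loose aluminium jaw plate on the dowels, press it all the way down against the springs and finish while still holding it firmly shut, so that a workmate can drive the screws. Leave the worn blade and the other things on the bench where they are.

Things in the scene. Friction and masses are not known exactly. Their poses are not given: they have to be found in the camera images.
- clamp_base: Handle half of the squeegee clamp, 0.95 kg, loose, lying open on the bench. Origin: its underside, midway between the dowels. y along the clamp, x from the wooden handle towards the blade side, z up. Aluminium bed x -26..+38, y -110..+110 mm, top 14 mm above the bench. Its round wooden handle (28 mm) runs along y at x = -76 mm, top 30 mm above the bench, on two struts at y = -80 and +80 mm.
- dowel_a (a point): Nose of the dark steel dowel at x = 0, y = -85 mm of the handle half, 36 mm above the bench. The dowel is 10 mm in diameter up to 28 mm above the bench, then tapers to a flat 4 mm nose.
- dowel_b (a point): Nose of the other dowel, the same, at x = 0, y = +85 mm.
- spring_pins (a point): Midpoint of the free tops (28 mm above the bench) of two brass spring pins, 8 mm diameter, at x = 0, y = -50 and +50 mm of the handle half. Pushed, they sink into the bed: 2 N each at first, 7 N each with the jaw closed. Alone, the jaw plate stands on them about 6 mm above closed; closing it takes about 11 N of push besides its weight.
- blade_seat (a point): Where the centre of the blade's underside belongs: on the bed, 14 mm above the bench, at x = 30, y = 0 mm of the handle half (axes as its). The blade's rear edge then touches both dowels (at x = 5 mm), its front overhangs the bed by 17 mm. Between the dowels there is free room for a finger behind the blade.
- jaw_seat (a point): Where the centre of the jaw plate's underside belongs when closed: 22 mm above the bench, at x = 0, y = 0 mm of the handle half (axes as its). It then bears on the blade in front and, behind, on a ledge 8 mm high on the bed (x -26..-14 mm, |y| 45 to 110 mm, open in the middle).
- jaw: Loose jaw plate of the clamp: flat aluminium plate 50 x 220 x 12 mm, about 0.35 kg, lying flat. Origin: centre of its underside; x across (50 mm), y along (220 mm), z up. Two through holes, 11.6 mm diameter, at x = 0, y = -85 and +85 mm, go over the dowels of the handle half. It is the same both ways round. Two small black dots near the middle are screw holes, not dowel holes.
- new_blade: New squeegee blade: stiff bright green strip, 50 x 210 x 8 mm, about 0.11 kg, square edges, the same both ways round and both faces up. Origin: centre of its underside; x across (50 mm), y along (210 mm), z up.
- worn_blade: Worn blade, not to be used: dull tan strip smeared with ink, 44 x 210 x 8 mm. Origin: centre of its underside, y along it. Leave it alone.
- ink_knife: Ink knife (spatula), 240 mm long, lying flat along its own x, about 20 mm high, its blade 65 mm wide. Leave it alone.
- screw_tub: Low black tub with the clamp screws, 72 mm across, 35 mm high; origin under its centre. Leave it alone.
- screwdriver: Screwdriver, 180 mm long, lying along its own x. Leave it alone.
- red_tin: Ink tin with white label and red band, 86 mm across, 105 mm high; origin under its centre. Leave it alone.
- blue_tin: Blue ink tin, 86 mm across, 105 mm high; origin under its centre. Leave it alone.

How it is judged (in metres and radians):
On the way, in this order (a step that is already met when the one before it is completed fails the run):
1. the new blade lies flat on the bed of the handle half, centred, its long edge against the dowels (x of new_blade in the frame of clamp_base between 0.026 and 0.0345 m and y of new_blade in the frame of clamp_base between -0.01 and 0.01 m and z of new_blade in the frame of clamp_base between 0.0115 and 0.0165 m and angle between the y axis of new_blade and the y axis of clamp_base, either way round below 0.06 rad and angle between the z axis of new_blade and the z axis of clamp_base, either way round below 0.04 rad), for 0.2 s.
2. the jaw plate is on both dowels (x of jaw in the frame of clamp_base between -0.0025 and 0.0025 m and y of jaw in the frame of clamp_base between -0.0025 and 0.0025 m and angle between the y axis of jaw and the y axis of clamp_base, either way round below 0.04 rad and z of jaw in the frame of clamp_base below 0.0295 m and angle between the z axis of jaw and the z axis of clamp_base, either way round below 0.05 rad), for 0.2 s.
At the end, for the whole second after the job is handed in: Blade flat on the bed, edge within 4 mm of the dowels, centred to 10 mm, square to 3 deg; jaw plate on both dowels, gap left under 1.8 mm, level to 1.4 deg, the robot pushing on it (over 4 N, 5 N onto the handle half); clamp flat on the bench, all still; nothing else moved over 30 mm (all of step 1 and x of jaw in the frame of clamp_base between -0.0025 and 0.0025 m and y of jaw in the frame of clamp_base between -0.0025 and 0.0025 m and angle between the y axis of jaw and the y axis of clamp_base, either way round below 0.04 rad and z of jaw in the frame of clamp_base between 0.02 and 0.0238 m and angle between the z axis of jaw and the z axis of clamp_base, either way round below 0.025 rad and (contact force between jaw and the fingers above 4 N or contact force between jaw and the arm above 4 N) and contact force between jaw and clamp_base above 5 N and height (world z) of clamp_base below 0.004 m and angle between clamp_base's own z axis and vertical below 0.04 rad and linear speed of each of jaw, clamp_base below 0.02 m/s); the arm keeps its last pose, push and grip.
It fails at once if one of these is moved: the worn blade (distance of worn_blade from where it was at the start of the episode above 0.03 m).
It fails at once if one of these is moved: the ink knife (distance of ink_knife from where it was at the start of the episode above 0.03 m).
It fails at once if one of these is moved: the screwdriver, the screw tub (distance of any of screwdriver, screw_tub from where it was at the start of the episode above 0.03 m).
It fails at once if one of these is moved: the red-banded tin, the blue tin (distance of any of red_tin, blue_tin from where it was at the start of the episode above 0.03 m).
It also fails if it takes over 58 s, if anything falls off the work surface, if the arm or the gripper's body presses on something with over 40 N, if the wrist force passes 120 N, or if a joint passes its speed limit or range.

ROBOT

A 6-joint arm with a two-finger parallel gripper is mounted at the origin on the work surface. World frame = base frame: x ahead of the robot, y to its left, z up, the work surface at z = 0. Lengths are in mm, angles in rad, forces in N, time in s.
With the tool pointing down it reaches from about 400 to 825 mm from the base axis. Payload 7 kg.
Tool frame: the origin (TCP) lies at the very end of the fingers, on their centre line; the grasp point (between the pads) lies 19 mm behind it; z points along the fingers, y is the direction in which the jaws open and shut (so a half turn about z gives the same grasp; the last joint's range is limited). The gripper opens to 88 mm and grips with 3 to 60 N. Pads are 19 mm wide; open, the fingers measure 130 mm over their backs; the gripper's body (78 mm by 193 mm) begins 47 mm behind the grasp point.
Start: joints at [1.628, 0.359, 0.012, 0, -1.224, -0.288], TCP at [154.421, 657.076, 195.861] pointing down, gripper open.
Joint ranges: [-3.07, 3.07], [-1.43, 2.12], [-1.02, 1.25], [-3.03, 1.67], [-3.05, -0], [-3.03, 3.03]. Speed limits (rad/s): [2.39, 2.39, 3.01, 3.14, 3.14, 3.14].

INTERFACE

Orientations are given as a unit quaternion [x, y, z, w].
In Python, from plant import bot gives the robot as it stands. Calls block until the motion is done:
- bot.move_ptp(position, orientation): joint-space move of the TCP to a pose.
- bot.line_to(position, velocity=150, ori=None): straight line of the TCP; ori=None keeps the orientation; velocity is the mean speed in mm/s.
- bot.move_joints(angles): joint-space move.
- bot.move_gripper(opening, force=None): finger opening in mm; force is the grip in N (None keeps the last); returns when the fingers have stopped.
- bot.pause(seconds).
- bot.solve_ik(position, orientation): joint angles nearest the present ones, or None.
- bot.read_state(): the state.
- bot.camera(name): name is "scene" or "side" or "wrist"; returns the picture (400x640x3 uint8, red, green, blue); there is no depth.
- bot.get_calibration(name): a dict with "fx", "fy", "cx", "cy" (pixels), "view" (4x4, takes a point from world to camera coordinates); the wrist camera has in their place "T_tool_cam" (4x4, takes a point from camera to tool coordinates, whose origin is the TCP and whose axes are the flange's). Camera axes: x right, y up, looking along -z (the intrinsics and any distortion apply to the point x, -y, -z); pixel columns grow to the right and rows downward; lengths in mm; the calibration is good to about 2 mm. A picture is of the moment at which its call begins: read the wrist's pose just before it. get_calibration takes no time and is no camera call.
A pose or a line that the arm cannot do raises bot.Unreachable and nothing moves.
- bot.close_job(): hands the job in, once; it reports no verdict.
The state is a dict: "t": time; "joint_pos": joint angles; "qvel": joint speeds; "tau": joint torques, N m; "tcp_pos": TCP position; "eef_rot": TCP orientation; "contact_force": force on the tool from outside, world axes, zero at the start; "moment": the same for the moment, N m; "width": finger opening in mm.
Only numpy, scipy, OpenCV 4.12 (cv2) and the standard library are available. Lean on these libraries where they do the work, as an engineer would, in place of code of your own. Each camera call takes 0.05 s, during which the arm holds its last target.

## Working session

There is one attempt and no reset: what is moved stays moved. The work goes in short steps, each a Python script; the robot and the scene stay as the last script left them, time stands still between calls to the robot, and variables do not carry over. Pictures are saved under pics/ and viewed, and the job is handed in when it is done.

```bash
ls; mkdir -p pics; python3 - <<'E'
from plant import bot
import cv2,numpy as np
np.set_printoptions(precision=4,suppress=True)
for n in ["scene","side","wrist"]:
    im=bot.camera(n); cv2.imwrite(f"pics/{n}0.png",im[:,:,::-1])
    print(n,bot.get_calibration(n))
print(bot.read_state())
E
```

```text
pics
scene {'fx': 387.12998521433946, 'fy': 387.12998521433946, 'cx': 320.6274045736533, 'cy': 200.17983683871236, 'view': array([[    0.2799,     0.9599,    -0.0135,  -149.8086],
       [   -0.5784,     0.1798,     0.7957,   289.8074],
       [    0.7662,    -0.2149,     0.6056, -1499.1161],
       [    0.    ,     0.    ,     0.    ,     1.    ]])}
side {'fx': 386.31155177383664, 'fy': 386.31155177383664, 'cx': 318.31900472227875, 'cy': 197.2032518237005, 'view': array([[   0.6717,   -0.7407,    0.0137, -431.9591],
       [   0.4843,    0.4529,    0.7486, -344.7683],
       [  -0.5607,   -0.4961,    0.6629, -888.0425],
       [   0.    ,    0.    ,    0.    ,    1.    ]])}
wrist {'fx': 301.21165330149506, 'fy': 301.21165330149506, 'cx': 318.17058234798327, 'cy': 200.37019912278646, 'T_tool_cam': array([[   0.0005,    0.9633,    0.2685,   72.8613],
       [   1.    ,   -0.0002,   -0.001 ,    1.2754],
       [  -0.0009,    0.2685,   -0.9633, -188.5294],
       [   0.    ,    0.    ,    0.    ,    1.    ]])}
{'t': 0.15, 'joint_pos': array([ 1.6282,  0.3592,  0.0113, -0.0002, -1.2241, -0.2881]), 'qvel': array([-0.    , -0.0025,  0.0047, -0.0006, -0.0002, -0.0025]), 'tau': array([ -0.0009, -58.3277,  29.3292,   7.0013,   0.0088,  -0.0001]), 'tcp_pos': array([154.3145, 656.7083, 195.1526]), 'eef_rot': array([ 0.9933, -0.1152, -0.    ,  0.0006]), 'contact_force': array([-0.0243, -0.3045,  0.1833]), 'moment': array([-0.0239,  0.0016,  0.0319]), 'width': 87.76139705773343}
```

View pics/scene0.png

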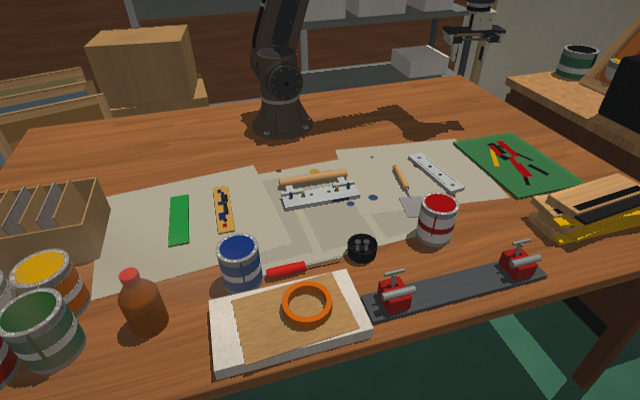

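View pics/side0.png

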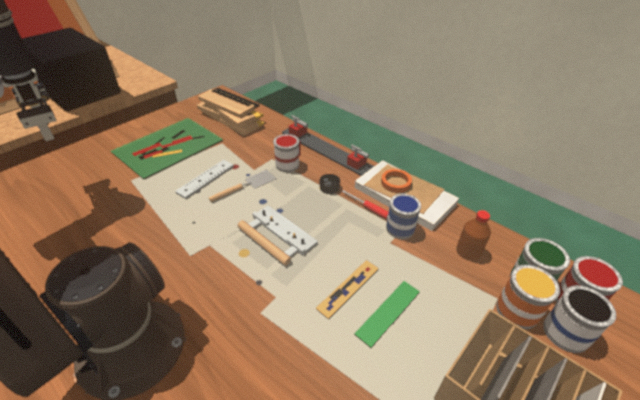

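View pics/wrist0.png

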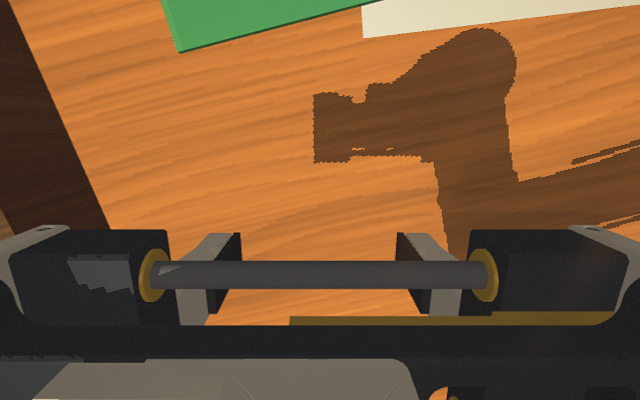

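```bash
cat > h.py <<'E'
from plant import bot
import cv2,numpy as np,time
from scipy.spatial.transform import Rotation as R
np.set_printoptions(precision=3,suppress=True)
def tcpT():
    s=bot.read_state(); T=np.eye(4); T[:3,:3]=R.from_quat(s['eef_rot']).as_matrix(); T[:3,3]=s['tcp_pos']; return T
def px2w(name,uv,z,T=None):
    c=bot.get_calibration(name)
    C=np.linalg.inv(c['view']) if name!='wrist' else T@c['T_tool_cam']
    out=[]
    for (u,v),zz in zip(np.atleast_2d(uv),np.broadcast_to(z,len(np.atleast_2d(uv)))):
        d=C[:3,:3]@np.array([(u-c['cx'])/c['fx'],-(v-c['cy'])/c['fy'],-1]); o=C[:3,3]
        out.append(o+d*(zz-o[2])/d[2])
    return np.array(out)
def w2px(name,P,T=None):
    c=bot.get_calibration(name)
    V=c['view'] if name!='wrist' else np.linalg.inv(T@c['T_tool_cam'])
    p=np.atleast_2d(P)@V[:3,:3].T+V[:3,3]
    return np.c_[c['cx']+c['fx']*p[:,0]/-p[:,2], c['cy']-c['fy']*p[:,1]/-p[:,2]]
def snap(name,f,crop=None,k=1):
    T=tcpT(); im=bot.camera(name)[:,:,::-1].copy(); np.save('pics/%s_T.npy'%f,T); cv2.imwrite('pics/%s_raw.png'%f,im)
    if crop: x0,y0,x1,y1=crop; im=im[y0:y1,x0:x1]
    im=cv2.resize(im,None,fx=k,fy=k,interpolation=cv2.INTER_CUBIC); cv2.imwrite('pics/%s.png'%f,im); return T
E
python3 - <<'E'
import cv2
for n,(x0,y0,x1,y1) in dict(scene=(160,140,480,290),side=(140,110,440,350)).items():
    im=cv2.imread(f'pics/{n}0.png')[y0:y1,x0:x1]
    cv2.imwrite(f'pics/{n}0c.png',cv2.resize(im,None,fx=2.5,fy=2.5,interpolation=cv2.INTER_CUBIC))
from h import *
print('blade scene',px2w('scene',[(178,220)],8),'side',px2w('side',[(388,314)],8))
print('clamp scene',px2w('scene',[(319,195)],14),'side',px2w('side',[(280,230)],14))
print('jaw scene',px2w('scene',[(436,172)],12),'side',px2w('side',[(207,179)],12))
E
```

```text
blade scene [[ 484.622 -384.406    8.   ]] side [[ 469.197 -389.517    8.   ]]
clamp scene [[496.645   6.583  14.   ]] side [[481.118   7.666  14.   ]]
jaw scene [[486.757 387.525  12.   ]] side [[478.234 368.508  12.   ]]
```

View pics/scene0c.png

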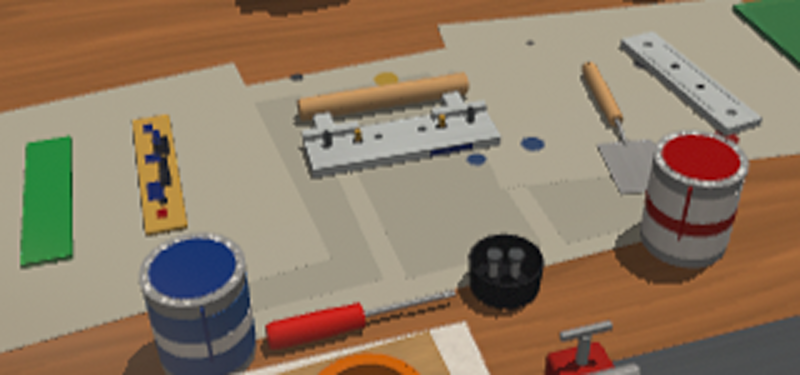

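View pics/side0c.png

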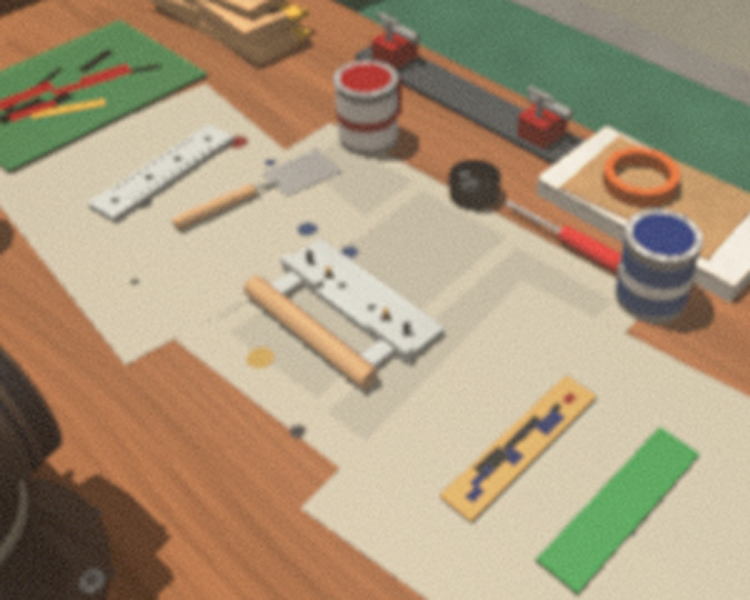

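```bash
python3 - <<'E'
from h import *
s=lambda l:np.array(l)/2.5+[160,140]
d=lambda l:np.array(l)/2.5+[140,110]
print('blade\n',px2w('scene',s([(27,141),(72,137),(72,258),(22,266)]),8),'\n',px2w('side',d([(538,560),(578,592),(698,455),(661,430)]),8))
print('dowels\n',px2w('scene',s([(326,132),(470,107)]),36),'\n',px2w('side',d([(407,325),(309,253)]),36))
print('jaw\n',px2w('scene',s([(620,39),(655,33),(760,118),(728,130)]),12),'\n',px2w('side',d([(91,204),(113,216),(237,138),(213,124)]),12))
print('worn',px2w('scene',s([(133,120),(168,115),(186,229),(147,233)]),8))
print('tins',px2w('scene',s([(700,157),(193,267)]),105),px2w('scene',s([(505,255)]),35),px2w('scene',s([(270,330),(455,293),(590,67),(635,185)]),10))
E
```

```text
blade
 [[ 367.179 -404.83     8.   ]
 [ 374.724 -354.295    8.   ]
 [ 586.629 -358.186    8.   ]
 [ 583.866 -406.122    8.   ]] 
 [[ 372.393 -362.819    8.   ]
 [ 372.319 -409.559    8.   ]
 [ 577.642 -412.467    8.   ]
 [ 578.264 -366.975    8.   ]]
dowels
 [[491.521 -74.965  36.   ]
 [493.265  95.229  36.   ]] 
 [[484.442 -83.88   36.   ]
 [487.917  85.614  36.   ]]
jaw
 [[370.889 349.693  12.   ]
 [370.785 401.085  12.   ]
 [583.631 424.265  12.   ]
 [593.6   375.9    12.   ]] 
 [[369.816 386.92   12.   ]
 [375.991 345.142  12.   ]
 [593.438 361.492  12.   ]
 [590.971 413.984  12.   ]]
worn [[ 360.997 -283.473    8.   ]
 [ 362.999 -242.317    8.   ]
 [ 576.532 -243.977    8.   ]
 [ 570.882 -283.188    8.   ]]
tins [[ 731.583  241.993  105.   ]
 [ 740.345 -241.59   105.   ]] [[735.703  44.896  35.   ]] [[ 741.169 -185.279   10.   ]
 [ 746.285   -8.517   10.   ]
 [ 419.326  283.973   10.   ]
 [ 650.391  228.851   10.   ]]
```

```bash
cat >> h.py <<'E'
def q(psi): return (R.from_euler('z',psi)*R.from_euler('x',np.pi)).as_quat()
E
python3 - <<'E'
from h import *
for n,p in dict(jaw=(482,382,150),clamp=(489,2,150),clow=(489,2,25),seat=(519,2,17),blade=(477,-383,150),blow=(477,-383,2),jlow=(482,382,3)).items():
    for a in (0,np.pi/2,-np.pi/2,np.pi): print(n,round(a,2),bot.solve_ik(list(p),list(q(a))))
E
```

```text
jaw 0 [ 0.987  0.294 -0.191  0.    -1.086  0.583]
jaw 1.57 [ 0.987  0.294 -0.191  0.    -1.086  2.154]
jaw -1.57 [ 0.987  0.294 -0.191  0.    -1.086 -0.987]
jaw 3.14 [ 0.987  0.294 -0.191 -0.    -1.086 -2.558]
clamp 0 [ 0.407  0.088 -0.455  0.    -1.028  1.164]
clamp 1.57 [ 0.407  0.088 -0.455  0.    -1.028  2.734]
clamp -1.57 [ 0.407  0.088 -0.455  0.    -1.028 -0.407]
clamp 3.14 [ 0.407  0.088 -0.455 -0.    -1.028 -1.978]
clow 0 [ 0.407  0.243 -0.609  0.    -0.718  1.164]
clow 1.57 [ 0.407  0.243 -0.609  0.    -0.718  2.734]
clow -1.57 [ 0.407  0.243 -0.609  0.    -0.718 -0.407]
clow 3.14 [ 0.407  0.243 -0.609 -0.    -0.718 -1.978]
seat 0 [ 0.382  0.297 -0.553  0.    -0.721  1.188]
seat 1.57 [ 0.382  0.297 -0.553  0.    -0.721  2.759]
seat -1.57 [ 0.382  0.297 -0.553  0.    -0.721 -0.382]
seat 3.14 [ 0.382  0.297 -0.553 -0.    -0.721 -1.953]
blade 0 [-0.358  0.288 -0.198  0.    -1.084  1.928]
blade 1.57 [-0.358  0.288 -0.198  0.    -1.084 -2.784]
blade -1.57 [-0.358  0.288 -0.198  0.    -1.084  0.358]
blade 3.14 [-0.358  0.288 -0.198  0.    -1.084 -1.213]
blow 0 [-0.358  0.442 -0.356  0.    -0.773  1.928]
blow 1.57 [-0.358  0.442 -0.356 -0.    -0.773 -2.784]
blow -1.57 [-0.358  0.442 -0.356  0.    -0.773  0.358]
blow 3.14 [-0.358  0.442 -0.356 -0.    -0.773 -1.213]
jlow 0 [ 0.987  0.445 -0.348  0.    -0.778  0.583]
jlow 1.57 [ 0.987  0.445 -0.348  0.    -0.778  2.154]
jlow -1.57 [ 0.987  0.445 -0.348  0.    -0.778 -0.987]
jlow 3.14 [ 0.987  0.445 -0.348 -0.    -0.778 -2.558]
```

```bash
python3 - <<'E'
from h import *
bot.move_ptp([489,115,130],list(q(-np.pi/2)))
print(bot.read_state()['t'])
snap('wrist','w1')
P=[(489,-83,36),(489,87,36),(489,-48,28),(489,52,28)]
print(w2px('wrist',P,np.load('pics/w1_T.npy')))
E
```

```text
2.4333
[[319.115 -47.045]
 [318.648 166.043]
 [318.972   6.623]
 [318.709 127.625]]
```

View pics/w1.png

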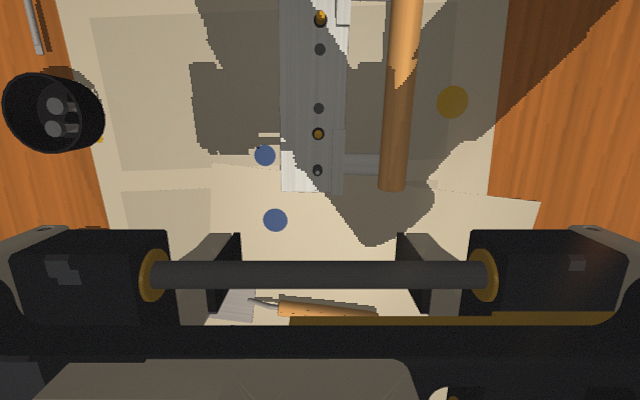

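```bash
python3 - <<'E'
from h import *
P=[(489,-83,36),(489,87,36)]
for y,z in((80,170),(65,170),(60,200),(75,220)):
    T=np.eye(4);T[:3,:3]=R.from_quat(q(-np.pi/2)).as_matrix();T[:3,3]=(489,y,z);print(y,z,w2px('wrist',P,T)[:,1])
bot.line_to([489,70,190],200)
print(bot.read_state()['t'])
snap('wrist','w2',(240,0,440,210),3.5)
E
```

```text
80 170 [ 19.405 192.619]
65 170 [ 36.863 205.658]
60 200 [ 49.269 202.6  ]
75 220 [ 38.405 186.896]
3.0083
```

View pics/w2.png

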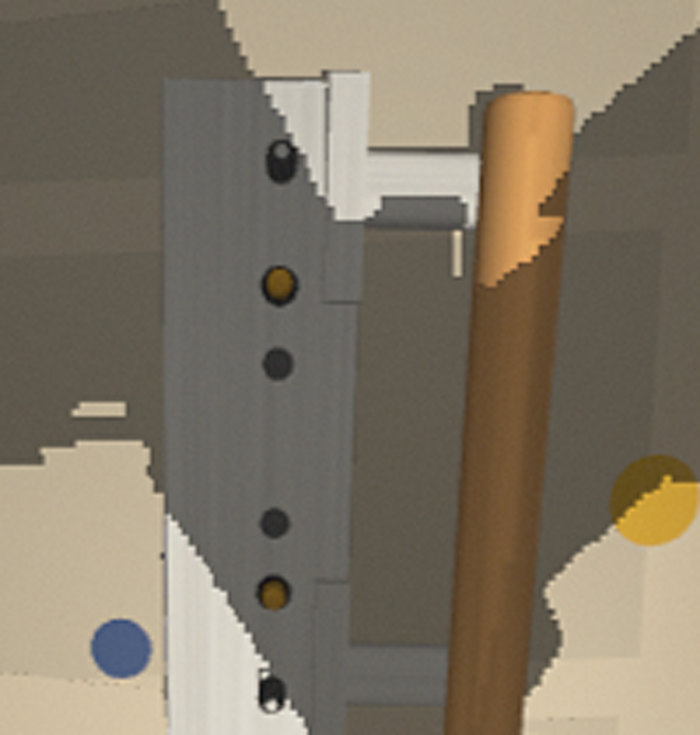

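```bash
python3 - <<'E'
from h import *
im=cv2.imread('pics/w2_raw.png')
a=im[30:60,300:340];b=im[185:215,300:340]
g=np.vstack([cv2.resize(x,None,fx=10,fy=10,interpolation=cv2.INTER_NEAREST) for x in(a,b)])
for i in range(0,400,50): cv2.putText(g,str(300+i//10),(i,10),0,.35,(0,0,255))
cv2.imwrite('pics/w2z.png',g)
E
```

```text
(no output)
```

View pics/w2z.png

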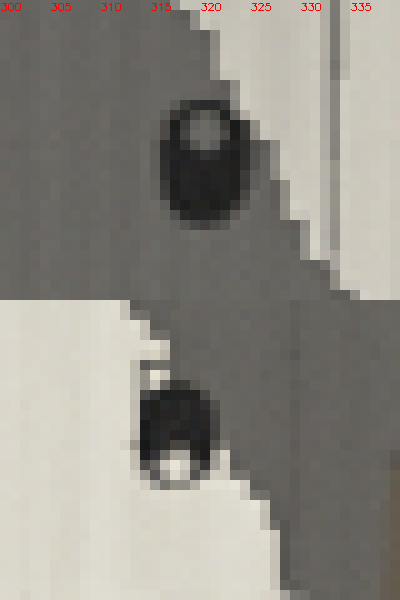

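```bash
python3 - <<'E'
from h import *
T=np.load('pics/w2_T.npy')
D=px2w('wrist',[(320,42.5),(317,201)],36,T);Pn=px2w('wrist',[(319.3,81),(317.8,169)],28,T)
for p in(D,Pn): print(p,p.mean(0),np.linalg.norm(p[1]-p[0]),np.arctan2(-(p[1]-p[0])[0],(p[1]-p[0])[1]))
print(T)
bot.move_ptp([480,-290,190],list(q(np.pi)))
bot.line_to([555,-383,190],250)
print(bot.read_state()['t'])
snap('wrist','w3')
E
```

```text
[[487.356 -77.074  36.   ]
 [490.601  92.558  36.   ]] [488.978   7.742  36.   ] 169.66317543522226 -0.01912932815039369
[[488.003 -40.832  28.   ]
 [489.655  55.778  28.   ]] [488.829   7.473  28.   ] 96.62356772220488 -0.017091538750518546
[[ -0.     -1.      0.001 489.029]
 [ -1.      0.      0.001  70.204]
 [ -0.001  -0.001  -1.    190.169]
 [  0.      0.      0.      1.   ]]
5.0333
```

View pics/w3.png

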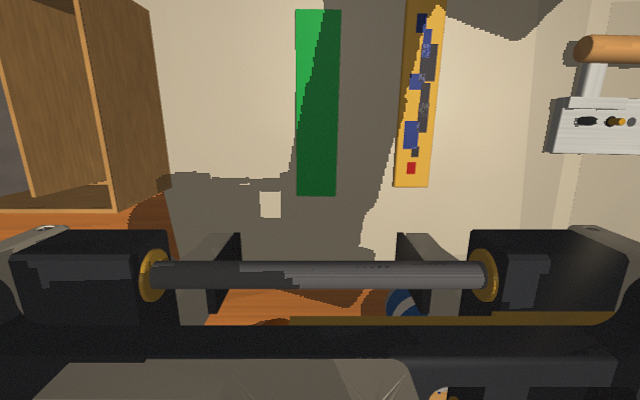

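```bash
python3 - <<'E'
from h import *
T=np.load('pics/w3_T.npy')
print(px2w('wrist',[(296.5,9.5),(341,10),(335.5,195),(296,195.5)],8,T))
print('box z0',px2w('wrist',[(170,187),(145,0)],0,T)); 
for z in (60,90,120): print(z,px2w('wrist',[(112,207),(66,0),(30,193)],z,T))
im=cv2.imread('pics/w3_raw.png')
g=np.hstack([cv2.resize(x,None,fx=6,fy=6,interpolation=cv2.INTER_NEAREST) for x in(im[0:30,285:350],im[180:210,285:350])])
cv2.imwrite('pics/w3z.png',g)
m=((im[...,1].astype(int)-np.maximum(im[...,0],im[...,2]))>35)[:215].astype(np.uint8)
c=max(cv2.findContours(m,0,1)[0],key=cv2.contourArea);print(cv2.minAreaRect(c),cv2.approxPolyDP(c,4,True)[:,0])
for v in(20,60,100,140,180): x=np.where(m[v,250:380])[0]+250;print(v,x.min(),x.max())
E
```

```text
[[ 371.373 -407.659    8.   ]
 [ 371.769 -359.398    8.   ]
 [ 578.901 -361.832    8.   ]
 [ 579.646 -411.904    8.   ]]
box z0 [[ 570.721 -574.284    0.   ]
 [ 359.996 -574.616    0.   ]]
60 [[ 579.659 -610.842   60.   ]
 [ 379.83  -617.419   60.   ]
 [ 563.929 -697.154   60.   ]]
90 [[ 570.64  -589.422   90.   ]
 [ 389.673 -595.378   90.   ]
 [ 556.395 -667.587   90.   ]]
120 [[ 561.621 -568.002  120.   ]
 [ 399.516 -573.337  120.   ]
 [ 548.861 -638.02   120.   ]]
((317.5, 102.5), (187.0, 45.0), 90.0) [[296   9]
 [297 195]
 [334 196]
 [340  10]]
20 296 340
60 296 338
100 296 337
140 297 336
180 297 335
```

View pics/w3z.png

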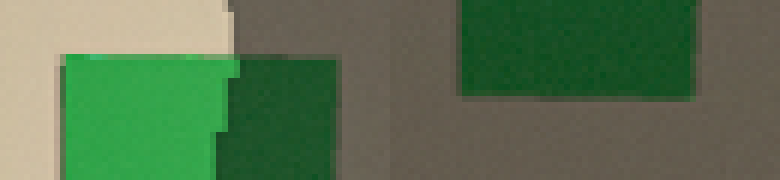

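```bash
python3 - <<'E'
from h import *
o=list(q(np.pi-0.016))
bot.move_ptp([475.4,-385.2,60],o)
bot.line_to([475.4,-385.2,2.5],120)
bot.move_gripper(45,25); bot.pause(.1)
s=bot.read_state();print(s['t'],s['width'],s['tcp_pos'],s['contact_force'])
bot.line_to([475.4,-385.2,100],200)
s=bot.read_state();print(s['t'],s['width'],s['contact_force'])
snap('wrist','w4')
E
```

```text
7.35 45.3068929766577 [ 475.42  -385.189    2.472] [-0.509  0.015 -0.509]
7.9917 45.239752485078505 [ 0.029 -0.38  -0.37 ]
```

View pics/w4.png

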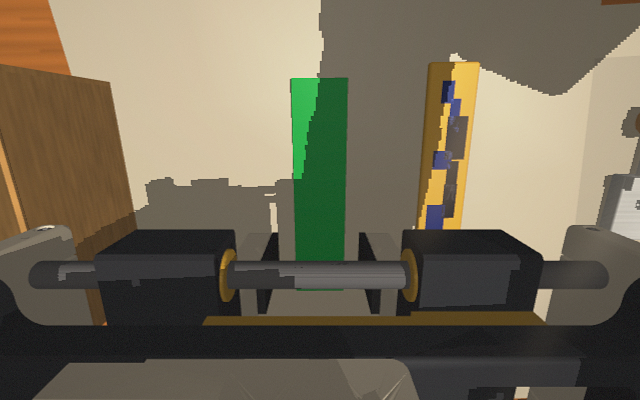

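```bash
python3 - <<'E'
from h import *
T=np.load('pics/w4_T.npy')
for z in(8,106): print(z,px2w('wrist',[(291,79),(347.5,78.5),(344,261),(294,261)],z,T))
print(w2px('wrist',[(475,-385-25,106),(475,-385+25,106)],T), T[:3,:3])
im=cv2.imread('pics/w4_raw.png')[60:300,220:420];cv2.imwrite('pics/w4z.png',cv2.resize(im,None,fx=3,fy=2.5))
E
```

```text
8 [[ 371.555 -408.599    8.   ]
 [ 371.925 -359.464    8.   ]
 [ 546.307 -361.255    8.   ]
 [ 545.517 -412.457    8.   ]]
106 [[ 382.764 -400.465  106.   ]
 [ 383.005 -368.485  106.   ]
 [ 496.502 -369.65   106.   ]
 [ 495.988 -402.975  106.   ]]
[[281.964 231.692]
 [359.151 230.571]] [[-1.     0.016  0.001]
 [ 0.016  1.     0.   ]
 [-0.001  0.    -1.   ]]
```

View pics/w4z.png

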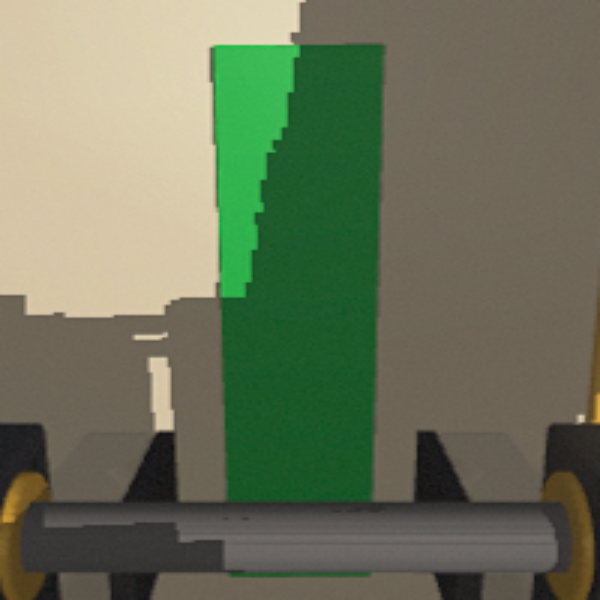

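```bash
python3 - <<'E'
from h import *
bot.move_gripper(70); 
bot.line_to([475.4,-385.2,2],200)
snap('side','s4a',(300,240,500,380),4)
bot.move_gripper(20,25); 
s=bot.read_state();print(s['t'],s['width'],s['tcp_pos'],s['contact_force'])
snap('side','s4',(300,240,500,380),4)
E
```

```text
10.375 19.815170063025054 [ 475.409 -385.192    1.953] [ 0.292 -0.112 -0.002]
```

View pics/s4.png

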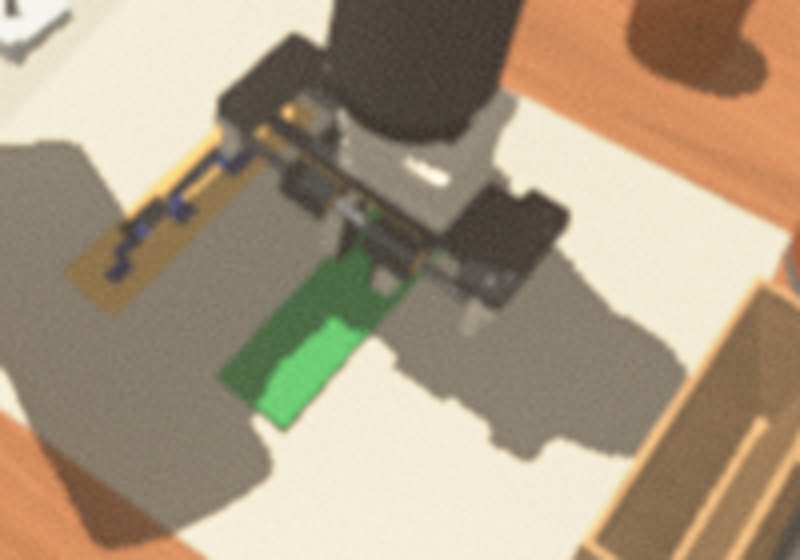

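```bash
python3 - <<'E'
from h import *
print(bot.read_state()['contact_force'])
bot.line_to([475.4,-385.2,10],200)
bot.move_gripper(70)
f0=bot.read_state()['contact_force']
for z in (2,0,-1.5,-3,-4.5,-6,-7.5,-9):
    bot.line_to([475.4,-385.2,z],60)
    s=bot.read_state(); print(z,s['t'],s['tcp_pos'][2],s['contact_force']-f0)
    if s['contact_force'][2]-f0[2]>5: break
E
```

```text
[-0.214  0.184 -0.25 ]
2 11.9333 1.2707578860750648 [-1.175 -0.888 -0.209]
0 12.1833 -0.1361134253678592 [-0.82  -0.772 -0.293]
-1.5 12.4333 -1.5483991158330572 [-0.9   -1.428 -0.797]
-3 12.6833 -3.1278747724796454 [-1.581 -0.519 -1.238]
-4.5 12.9333 -4.618947231371767 [-0.676 -0.741  0.112]
-6 13.1833 -6.1318430276120495 [-0.742 -0.999 -0.477]
-7.5 13.4333 -7.631012578125603 [ 0.077 -1.056 -0.031]
-9 13.6833 -9.114713420476644 [-0.296 -0.729  0.196]
```

```bash
python3 - <<'E'
from h import *
snap('side','s5',(300,220,500,370),4)
f0=bot.read_state()['contact_force']
for z in (-11,-13,-15,-17,-19,-21):
    bot.line_to([475.4,-385.2,z],60)
    s=bot.read_state(); print(z,s['t'],s['tcp_pos'][2],s['contact_force']-f0)
    if s['contact_force'][2]-f0[2]>4: break
E
```

```text
-11 13.9833 -11.168995183447313 [-0.437  0.557 -0.184]
-13 14.2333 -13.201733480610448 [0.131 0.43  0.184]
-15 14.4833 -15.17411449114986 [-0.114  0.35   0.329]
-17 14.7333 -17.166813494052636 [ 0.732  0.035 -0.009]
-19 14.9833 -19.14797152201547 [-0.253  0.054 -0.101]
-21 15.2333 -21.17112997537609 [-0.127 -0.063  0.676]
```

View pics/s5.png

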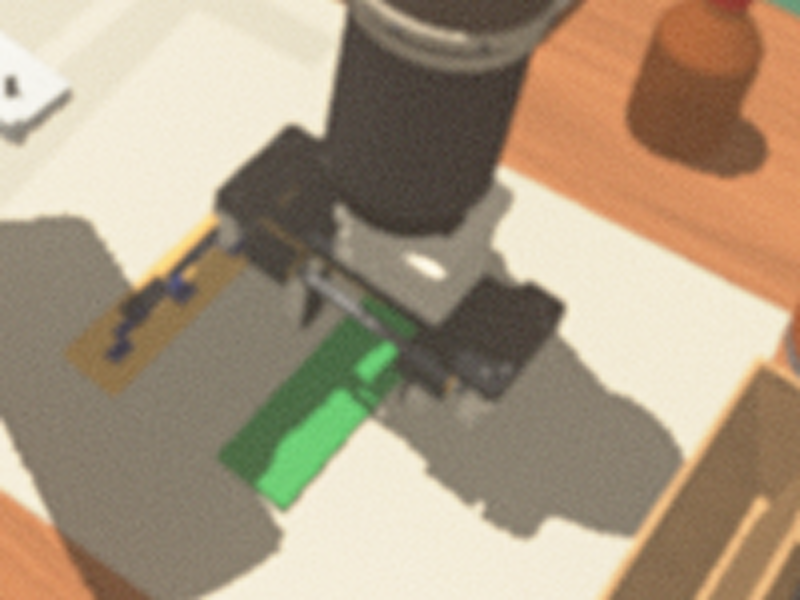

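```bash
python3 - <<'E'
from h import *
snap('side','s6',(300,220,500,370),4)
snap('scene','c6',(140,150,260,260),6)
for z in (0,10,20,40):
  print(z,(w2px('side',[(475,-385+36,z),(475,-385-36,z)])-[300,220])*4,(w2px('scene',[(475,-385+36,z),(475,-385-36,z)])-[140,150])*6)
E
```

```text
0 [[302.561 338.459]
 [398.386 407.99 ]] [[312.805 405.578]
 [147.713 435.916]]
10 [[304.337 329.513]
 [400.908 399.195]] [[308.078 388.645]
 [141.954 418.907]]
20 [[306.139 320.445]
 [403.465 390.274]] [[303.297 371.516]
 [136.127 401.699]]
40 [[309.816 301.93 ]
 [408.689 372.047]] [[293.567 336.658]
 [124.265 366.671]]
```

View pics/s6.png

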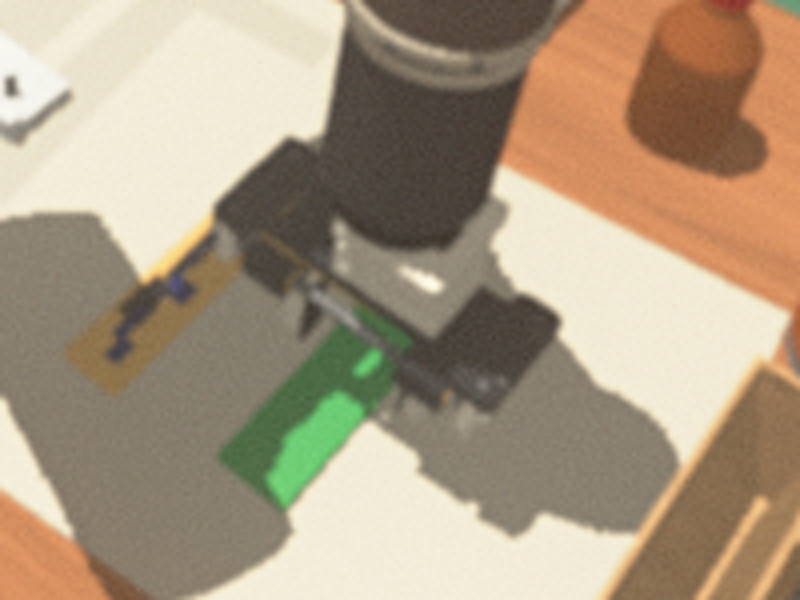

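View pics/c6.png

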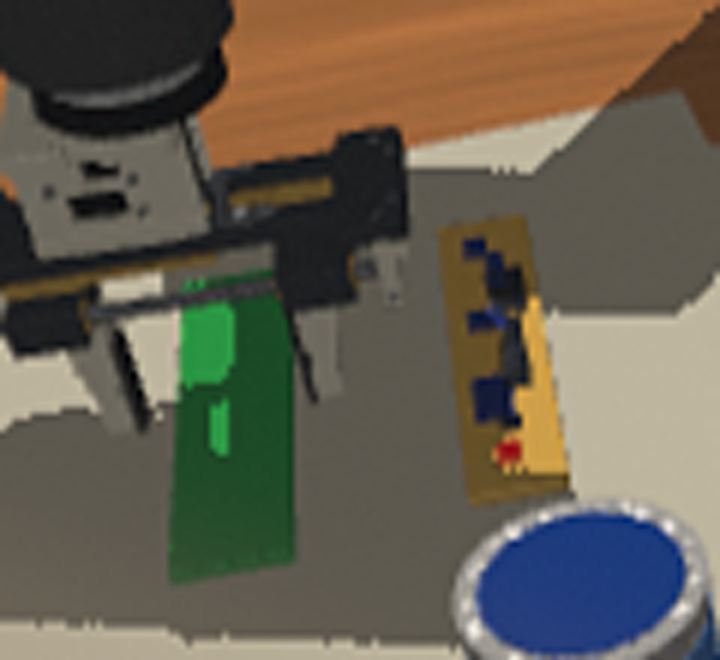

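```bash
python3 - <<'E'
from h import *
f0=bot.read_state()['contact_force']
for z in (-22.5,-24,-25.5,-27,-28.5,-30):
    bot.line_to([475.4,-385.2,z],60)
    s=bot.read_state(); print(z,s['t'],s['tcp_pos'][2],s['contact_force']-f0)
    if s['contact_force'][2]-f0[2]>4: break
E
```

```text
-22.5 15.5833 -22.596619878363054 [-0.326 -0.784  0.175]
-24 15.8333 -24.14012355518218 [ 0.55  -0.666  0.094]
-25.5 16.0833 -25.62345124108426 [-0.605  0.174 -0.358]
-27 16.3333 -27.14405616401229 [ 0.147 -0.689  0.215]
-28.5 16.5833 -28.62198601489373 [-0.492 -0.906 -0.969]
-30 16.8333 -30.127102221717784 [-1.422 -0.198  0.034]
```

```bash
python3 - <<'E'
from h import *
bot.move_gripper(44,25)
s=bot.read_state(); print(s['t'],s['tcp_pos'],s['width'],s['contact_force'])
snap('side','s7',(300,220,500,370),4)
E
```

```text
17.3083 [ 475.4   -385.157  -29.948] 49.69837304510114 [ 0.162  0.776 -0.05 ]
```

View pics/s7.png

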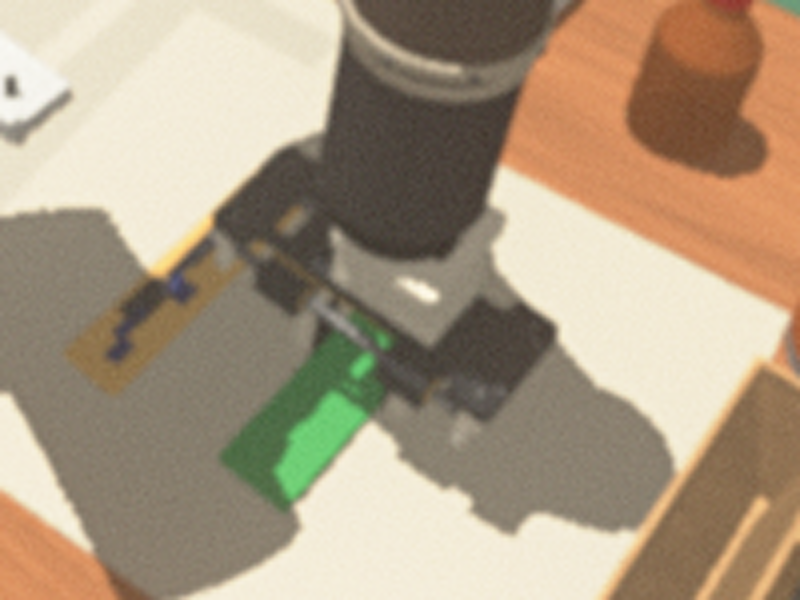

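```bash
cat >> h.py <<'E'
PH=-0.019; O=np.array([489.,7.7])
def cl(x,y): return O+np.array([[np.cos(PH),-np.sin(PH)],[np.sin(PH),np.cos(PH)]])@[x,y]
QP=list(q(-np.pi/2+PH))
E
python3 - <<'E'
from h import *
bot.move_gripper(44,35)
bot.line_to([475.4,-385.2,30],200)
s=bot.read_state(); print(s['t'],s['width'])
x,y=cl(36,0)
bot.move_ptp([x,y,30],QP)
print(bot.read_state()['t'])
snap('wrist','w8')
E
```

```text
18.025 49.52576789135127
19.4917
```

View pics/w8.png

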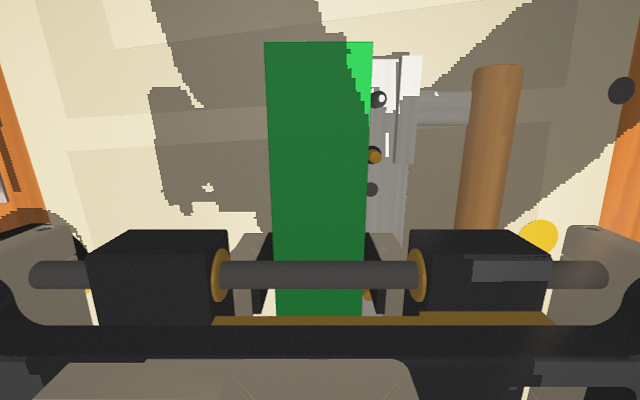

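```bash
python3 - <<'E'
from h import *
T=np.load('pics/w8_T.npy'); print(T)
P=px2w('wrist',[(265,42),(373,42),(362,240)],68,T); print(P, 'far-end mid',P[:2].mean(0),'width',np.linalg.norm(P[1]-P[0]))
C=P[:2].mean(0)[:2]; Ri=np.array([[np.cos(PH),np.sin(PH)],[-np.sin(PH),np.cos(PH)]])
print('in clamp', Ri@(C-O), 'edges',Ri@(P[0,:2]-O),Ri@(P[1,:2]-O),Ri@(P[2,:2]-O))
D=px2w('wrist',[(381,99)],36,T); print(Ri@(D[0,:2]-O), D)
E
```

```text
[[ -0.021  -1.     -0.    524.95 ]
 [ -1.      0.021  -0.      6.317]
 [  0.      0.     -1.     29.756]
 [  0.      0.      0.      1.   ]]
[[ 547.176 -100.24    68.   ]
 [ 498.37   -99.266   68.   ]
 [ 501.56    -2.921   68.   ]] far-end mid [522.773 -99.753  68.   ] width 48.815308977990384
in clamp [  35.809 -106.792] edges [  60.216 -106.816] [  11.401 -106.768] [ 12.759 -10.38 ]
[  0.065 -84.045] [[487.468 -76.331  36.   ]]
```

```bash
python3 - <<'E'
from h import *
x,y=cl(35.5,1.5)
bot.line_to([x,y,-5],150)
f0=bot.read_state()['contact_force']
for z in (-12,-14,-15,-16,-17,-18):
    bot.line_to([x,y,z],80)
    s=bot.read_state(); print(z,s['t'],s['tcp_pos'],s['contact_force']-f0)
    if s['contact_force'][2]-f0[2]>4: break
E
```

```text
-12 20.175 [524.691   8.412 -11.661] [ 0.149 -0.732 -0.524]
-14 20.425 [524.642   8.599 -13.765] [-0.465  0.342 -0.106]
-15 20.675 [524.507   8.554 -14.988] [ 0.526  0.146 -0.318]
-16 20.925 [524.634   8.592 -15.97 ] [ 0.456  0.683 -0.317]
-17 21.175 [524.631   8.568 -16.071] [-2.796  1.335 11.215]
```

```bash
python3 - <<'E'
from h import *
x,y=cl(35.5,1.5); bot.line_to([x,y,-15.9],80)
f0=bot.read_state()['contact_force']; print(f0)
for dx in (33.5,32.5,31.5,30.5,29.5,28.5):
    x,y=cl(dx,1.5); bot.line_to([x,y,-15.9],80)
    s=bot.read_state(); print(dx,s['t'],s['tcp_pos'],s['contact_force']-f0)
    if s['contact_force'][0]-f0[0]>4: break
E
```

```text
[-0.135  0.272 -1.831]
33.5 21.675 [522.394   8.576 -16.003] [0.795 1.069 1.851]
32.5 21.925 [521.294   8.537 -16.001] [ 0.349 -0.437  0.251]
31.5 22.175 [520.282   8.537 -15.985] [ 1.203 -0.662  0.63 ]
30.5 22.425 [519.403   8.566 -15.934] [ 0.08  -1.076  0.373]
29.5 22.675 [518.782   8.7   -15.789] [ 1.668 -1.057  0.505]
28.5 22.925 [518.441   8.854 -15.651] [ 3.703 -1.807 -1.368]
```

```bash
python3 - <<'E'
from h import *
x,y=cl(29.6,1.5); bot.line_to([x,y,-15.9],80)
bot.move_gripper(60)
s=bot.read_state(); print(s['t'],s['tcp_pos'],s['contact_force'],s['width'])
bot.line_to([x,y,30],200)
bot.line_to([489,75,190],350)
print(bot.read_state()['t'])
snap('wrist','w9',(220,0,440,215),3.5)
E
```

```text
23.65 [518.453   8.592 -15.902] [ 0.256  0.936 -0.273] 60.11601039173989
24.6833
```

View pics/w9.png

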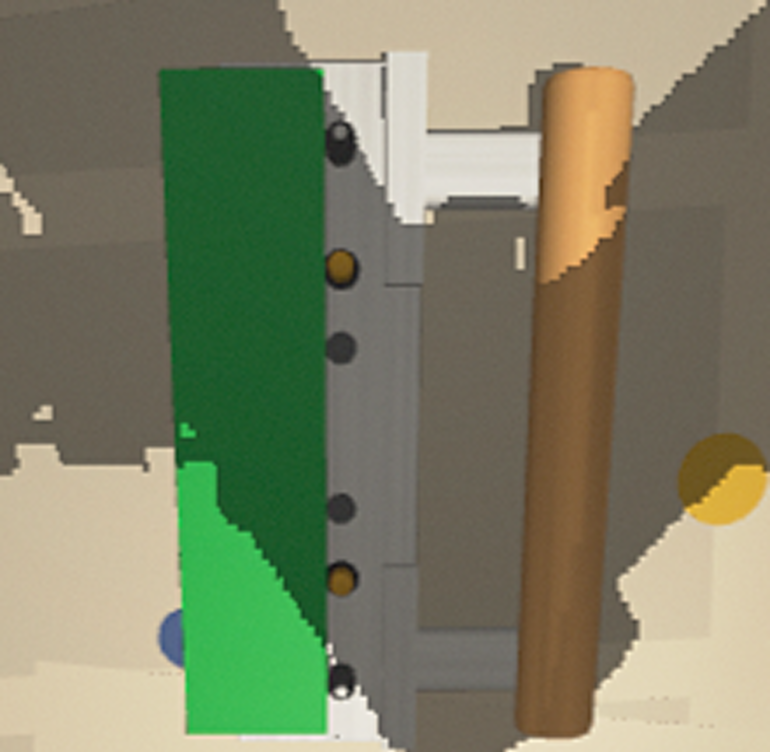

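```bash
python3 - <<'E'
from h import *
im=cv2.imread('pics/w9_raw.png')
a=im[25:55,300:340];b=im[180:210,300:340]
g=np.vstack([cv2.resize(x,None,fx=10,fy=10,interpolation=cv2.INTER_NEAREST) for x in(a,b)])
cv2.imwrite('pics/w9z.png',g)
E
```

```text
(no output)
```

View pics/w9z.png

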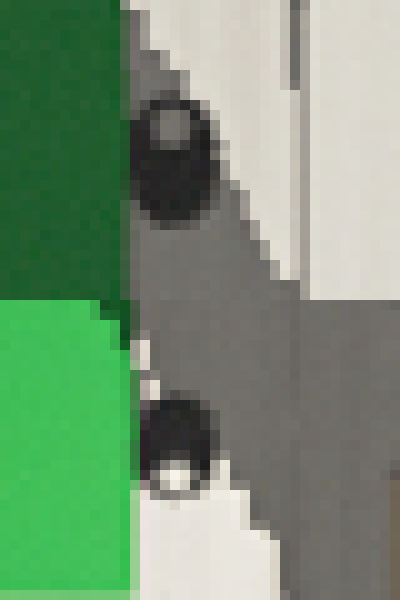

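```bash
python3 - <<'E'
from h import *
T=np.load('pics/w9_T.npy')
D=px2w('wrist',[(316.4,37.3),(317,196.7)],36,T)
d=D[1]-D[0];print(D,D.mean(0),np.linalg.norm(d),np.arctan2(-d[0],d[1]))
bot.move_ptp([405,382,190],list(q(0.08)))
print(bot.read_state()['t'])
snap('wrist','w10')
E
```

```text
[[487.584 -76.779  36.   ]
 [490.174  92.205  36.   ]] [488.879   7.713  36.   ] 169.00330720650692 -0.015330677162841505
25.9417
```

View pics/w10.png

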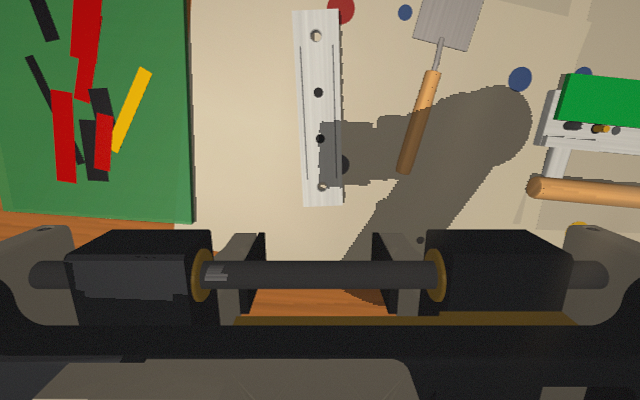

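```bash
python3 - <<'E'
from h import *
im=cv2.imread('pics/w10_raw.png')
g=np.hstack([cv2.resize(x,None,fx=6,fy=6,interpolation=cv2.INTER_NEAREST) for x in(im[0:55,285:350],im[160:215,285:350])])
cv2.imwrite('pics/w10z.png',g)
E
```

```text
(no output)
```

View pics/w10z.png

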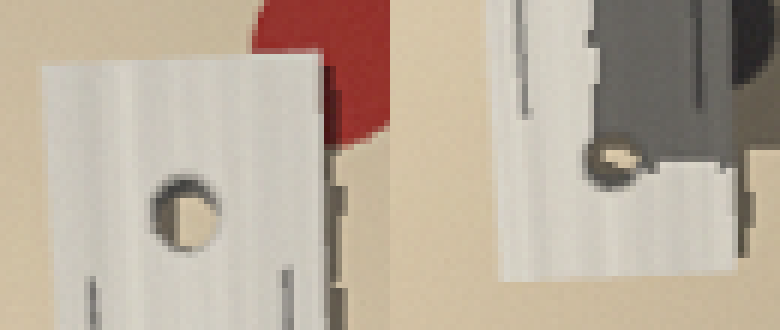

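```bash
python3 - <<'E'
from h import *
T=np.load('pics/w10_T.npy')
D=px2w('wrist',[(315.3,35.2),(321.7,186.3)],12,T)
d=D[1]-D[0];print(D,D.mean(0),np.linalg.norm(d),np.arctan2(-d[1],-d[0]))
C=px2w('wrist',[(291.5,10.5),(338.2,7.8),(342.3,204.5),(302.5,206.5)],12,T);print(C,C.mean(0))
for i in range(4): e=C[(i+1)%4]-C[i];print(np.linalg.norm(e),np.arctan2(e[1],e[0]))
E
```

```text
[[562.355 394.517  12.   ]
 [394.164 373.801  12.   ]] [478.26  384.159  12.   ] 169.46273673843908 0.12254987576147483
[[584.114 421.739  12.   ]
 [590.586 372.09   12.   ]
 [372.648 345.885  12.   ]
 [366.109 395.941  12.   ]] [478.364 383.914  12.   ]
50.06859763107082 -1.4411685107218828
219.50756366006462 -3.021923621492838
50.481886174137266 1.700694105081059
219.5256956910477 0.1177871078245921
```

```bash
python3 - <<'E'
from h import *
o=list(q(0.121))
bot.move_gripper(78)
bot.move_ptp([478.3,384,20],o)
bot.line_to([478.3,384,-28],120)
f0=bot.read_state()['contact_force']
for z in (-30,-31.5,-33,-34.5,-36,-37.5,-39):
    bot.line_to([478.3,384,z],80)
    s=bot.read_state(); print(z,s['t'],s['tcp_pos'],s['contact_force']-f0)
    if s['contact_force'][2]-f0[2]>3: break
E
```

```text
-30 28.1333 [478.554 384.401 -29.271] [ 0.639 -0.632 -0.392]
-31.5 28.3833 [478.718 384.485 -30.374] [-2.224 -0.306  6.862]
```

```bash
sed -i 's/^PH=-0.019; O=.*/PH=-0.017; O=np.array([488.93,7.7])/' h.py; python3 - <<'E'
from h import *
bot.line_to([478.3,384,-26.3],80)
bot.move_gripper(44,50)
s=bot.read_state(); print(s['t'],s['width'],s['tcp_pos'])
bot.line_to([478.3,384,50],200)
s=bot.read_state(); print(s['t'],s['width'],s['contact_force'])
x,y=cl(0,0)
bot.move_ptp([x,y,45],QP)
bot.pause(.2)
print(bot.read_state()['t'])
snap('wrist','w11')
E
```

```text
29.225 49.232902781189594 [478.328 384.137 -26.439]
29.7583 49.36558725313649 [ 0.492 -0.301 -3.658]
31.3667
```

View pics/w11.png

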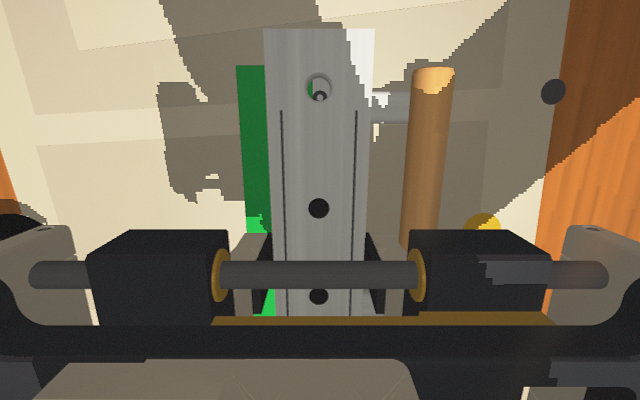

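```bash
python3 - <<'E'
from h import *
im=cv2.imread('pics/w11_raw.png')
cv2.imwrite('pics/w11z.png',np.hstack([cv2.resize(im[65:115,295:345],None,fx=10,fy=10,interpolation=cv2.INTER_NEAREST),cv2.resize(im[195:220,305:330],None,fx=10,fy=10,interpolation=cv2.INTER_NEAREST)[:500].repeat(2,0)]))
E
```

```text
(no output)
```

View pics/w11z.png

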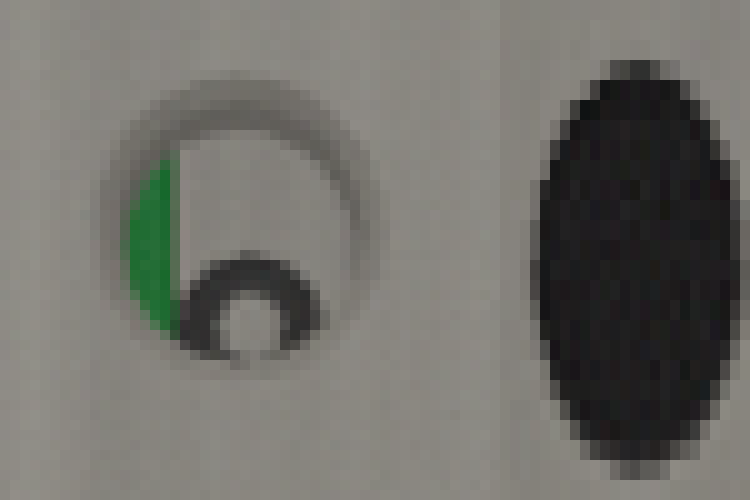

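```bash
python3 - <<'E'
from h import *
T=np.load('pics/w11_T.npy'); print(T[:3,3], T[:2,0])
zt=T[2,3]+26.4+12
H=px2w('wrist',[(318.5,87.3),(318.2,208)],zt,T); B=px2w('wrist',[(318.2,89.3)],zt-12,T)
N=px2w('wrist',[(319.5,96.7)],36,T)
for P in(H,B,N):
  for p in P: print(p,'tool',(np.linalg.inv(T)@np.r_[p,1])[:2])
A=cl(0,-85); print('A',A)
E
```

```text
[489.192   8.441  44.907] [-0.015 -1.   ]
[488.08  -78.393  83.307] tool [86.843 -0.22 ]
[489.096 -19.312  83.307] tool [27.753 -0.33 ]
[488.204 -78.512  71.307] tool [86.959 -0.346]
[487.375 -77.114  36.   ] tool [85.573  0.503]
A [487.485 -77.288]
```

```bash
python3 - <<'E'
from h import *
bot.line_to([488.4,9.8,14],100)
bot.pause(.2)
s=bot.read_state();print(s['t'],s['tcp_pos'],s['contact_force'])
snap('wrist','w12')
im=cv2.imread('pics/w12_raw.png')
cv2.imwrite('pics/w12z.png',cv2.resize(im[60:120,290:350],None,fx=10,fy=10,interpolation=cv2.INTER_NEAREST))
E
```

```text
32.075 [488.958   9.99   14.665] [ 0.155  0.193 -2.054]
```

View pics/w12z.png

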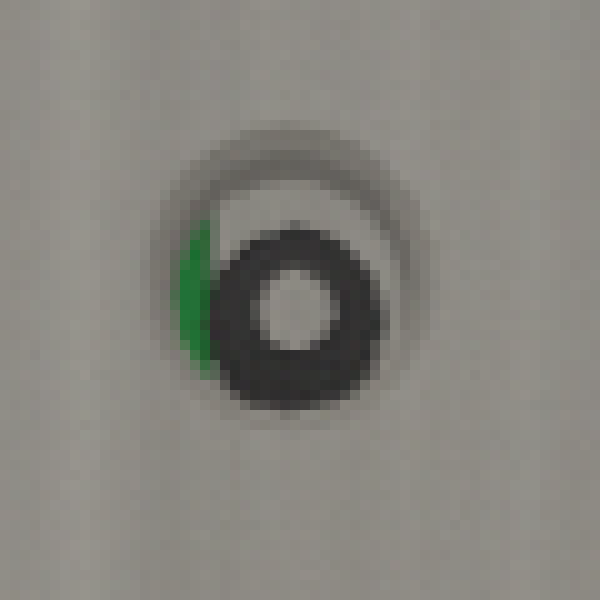

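```bash
python3 - <<'E'
from h import *
T=np.load('pics/w12_T.npy')
z=T[2,3]+26.4
B=px2w('wrist',[(318.4,89.1)],z,T)[0];N=px2w('wrist',[(319.3,90.5)],36,T)[0];print(B,N,N-B)
s=bot.read_state();print(s['tcp_pos'],T[:3,3])
E
```

```text
[487.708 -77.064  41.065] [487.238 -76.789  36.   ] [-0.47   0.274 -5.065]
[488.845   9.92   14.593] [488.958   9.99   14.665]
```

```bash
python3 - <<'E'
from h import *
f0=bot.read_state()['contact_force']; print(f0)
for z in (10,7,4,2,0):
    bot.line_to([488.0,10.1,z],60)
    s=bot.read_state(); print(z,s['t'],s['tcp_pos'],s['contact_force']-f0,s['width'])
    if s['contact_force'][2]-f0[2]>12: break
E
```

```text
[ 0.775  0.289 -2.431]
10 32.375 [487.726  10.018   9.807] [-0.114 -0.02  -0.652] 48.99035788459568
7 32.625 [487.84   10.023   6.769] [ 0.342 -0.784 -0.834] 49.31365226225227
4 32.875 [487.774  10.02    3.747] [-0.393 -0.516 -0.27 ] 49.34065962462472
2 33.125 [487.878  10.042   1.871] [-1.278 -0.508 -1.333] 49.02541721469672
0 33.375 [488.24   10.147   0.275] [-1.668 -0.415  5.161] 49.00633715330029
```

```bash
python3 - <<'E'
from h import *
f0=np.array([0.775,0.289,-2.431])
for z in (-1.5,-3,-4,-5,-6):
    bot.line_to([488.3,10.1,z],60); bot.pause(.1)
    s=bot.read_state(); print(z,s['t'],s['tcp_pos'],s['contact_force']-f0,s['width'])
    if s['contact_force'][2]-f0[2]>22: break
snap('wrist','w13'); snap('side','s13',(190,170,350,290),5)
E
```

```text
-1.5 33.725 [488.226  10.116  -1.311] [-3.135  0.945  7.117] 49.285510918485905
-3 34.075 [488.255  10.124  -2.649] [-4.904  0.68   9.767] 49.04517095796961
-4 34.425 [488.252  10.102  -3.534] [-5.282  1.161 11.694] 49.26095437098746
-5 34.775 [488.256  10.124  -4.42 ] [-5.361  0.213 13.626] 48.95507425432396
-6 35.125 [488.301  10.107  -4.619] [-9.541  1.05  23.033] 49.45142495360248
```

View pics/w13.png

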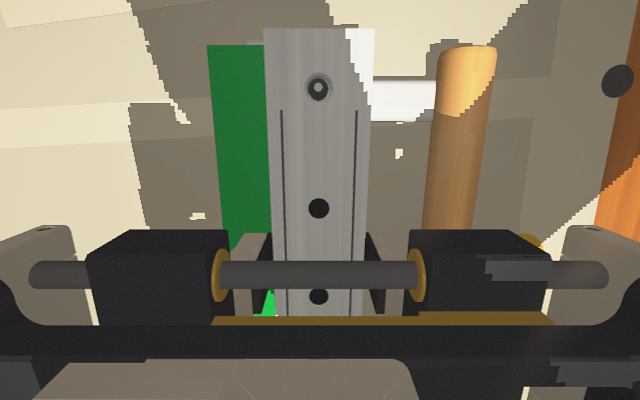

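View pics/s13.png

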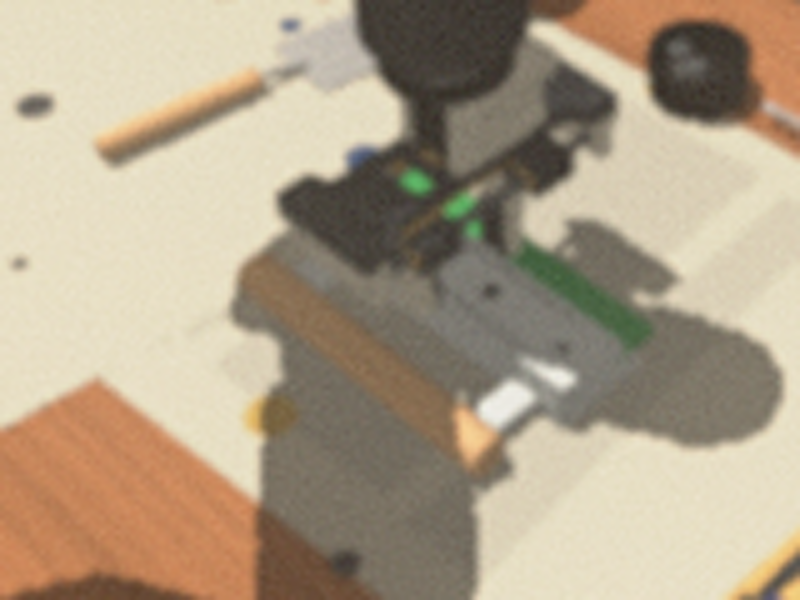

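```bash
python3 - <<'E'
from h import *
f0=np.array([0.775,0.289,-2.431])
bot.line_to([487.4,10.1,-6.2],60)
for i in range(3):
    bot.pause(.25); s=bot.read_state(); print(s['t'],s['tcp_pos'],s['contact_force']-f0,s['moment'],s['width'])
snap('wrist','w14',(230,20,400,230),3.5)
E
```

```text
35.725 [488.302  10.12   -4.596] [-6.058 -0.099 23.323] [-0.026  2.266 -0.055] 49.194214996603456
35.975 [488.321  10.158  -4.597] [-6.364 -0.36  22.721] [ 0.019  2.212 -0.041] 49.131391214953844
36.225 [488.326  10.152  -4.609] [-6.365 -0.629 23.112] [ 0.005  2.254 -0.078] 49.233532720753104
```

View pics/w14.png

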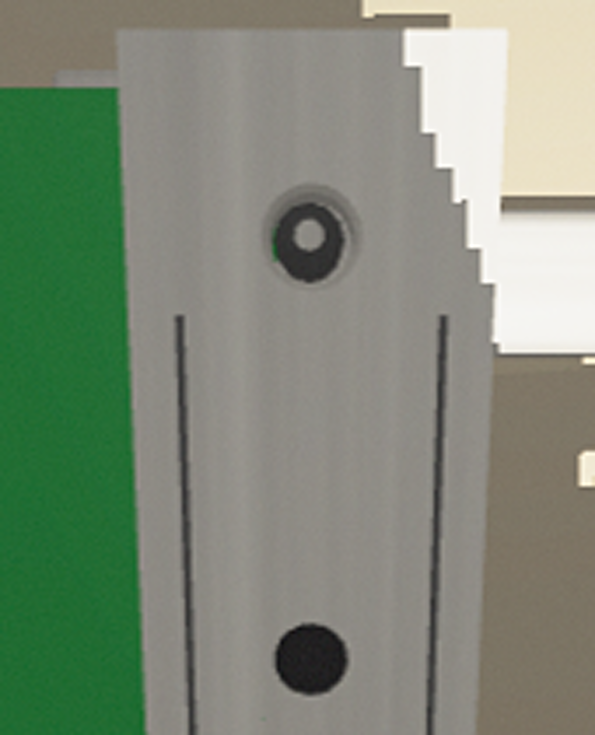

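```bash
python3 - <<'E'
from h import *
np.set_printoptions(precision=5,suppress=True)
for f in('w11','w12','w13','w14'): print(np.load(f'pics/{f}_T.npy')[:3,2])
snap('scene','c14',(260,150,380,220),6.5)
E
```

```text
[-0.00002 -0.00002 -1.     ]
[ 0.00118  0.00041 -1.     ]
[ 0.00044 -0.00008 -1.     ]
[ 0.00183  0.00005 -1.     ]
```

View pics/c14.png

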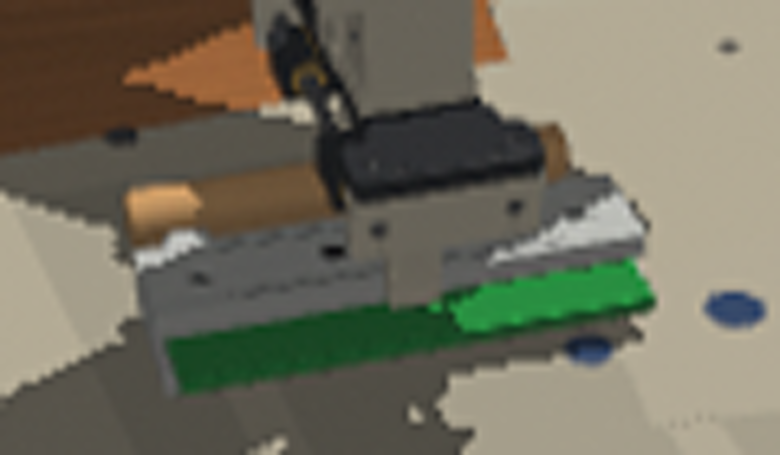

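```bash
python3 - <<'E'
from h import *
bot.close_job()
s=bot.read_state(); print(s['t'],s['tcp_pos'],s['contact_force'])
E
```

```text
the job is handed in; nothing more can be done
the job is handed in; nothing more can be done
```

I fitted the new blade and the jaw plate and handed the job in at about 36 s, with the arm still holding the jaw shut. `close_job` gives no verdict, so I don't have the official result.

**Blade:** I slid it back on the bed until it touched the dowels. The wrist picture after release showed its rear edge along both dowels and the blade centred to about 2 mm.

**Jaw plate:** I lined it up by sighting one dowel nose through its hole; the other hole was hidden behind the gripper. It went down onto the springs with only a small side force.

**Holding shut:** The push rose to 13.6 N, which matches the springs at closed. It then met a hard stop, with the underside about 21.8 mm above the bench (22 mm expected). It was steady at 23 N, and the last scene picture shows the jaw level and flush on the blade.

**Checks that disagreed or stayed open:**
- **Finger length:** The fingers end about 30 mm short of the reported TCP. My first two attempts to grip the blade closed above it without moving it. I found the true length by touching the bench and corrected for it.
- **Side force:** About 6 N sideways and 2.25 N m remained at the wrist at the end. This suggests the jaw bears more on the rear ledge than on the blade. The tool tilt read about 0.002 rad.
- **Fixed cameras:** The first positions read from the scene and side cameras differed by 8 to 10 mm, so I relied on the wrist camera. It gave 169.0 to 169.7 mm for the known 170 mm hole and dowel spacings.
- **Other objects:** I did not measure the other items again at the end. I felt no contact with any of them, and the ones visible in later pictures looked unmoved.

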